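# Push the jammed cell out of the torch barrel

## Robot

A 7-joint arm with a two-finger parallel gripper is mounted at the origin on the work surface. World frame = base frame: x ahead of the robot, y to its left, z up, the work surface at z = 0. Lengths are in m, angles in rad, forces in N, time in s.
With the tool pointing down it reaches from about 0.4 to 0.85 m from the base axis. Payload 4.5 kg.
Tool frame: the origin (TCP) lies between the finger pads; the fingertips stand 19 mm ahead of it and the grasp point (between the pads) is the TCP (r.tips_ahead is the distance from the TCP to the fingertips, in m); z points along the fingers, y is the line along which they close (so a half turn about z gives the same grasp; the last joint's range is limited). The gripper opens to 88 mm and grips with 3 to 60 N. Pads are 18 mm wide; open, the fingers measure 123 mm over their backs; the gripper's body (75 mm by 187 mm) begins 45 mm behind the grasp point.
Start: joints at [1.334, 0.689, -0.195, 1.565, 0.157, 0.902, -0.215], TCP at [0.167, -0.602, 0.258] pointing down, gripper open.
Joint ranges: [-3.01, 3.01], [-0.46, 2.08], [-1.47, 1.51], [0.13, 2.56], [-1, 4.14], [0.04, 2.09], [-2.66, 2.66]. Speed limits (rad/s): [2.57, 2.57, 3.14, 3.14, 3.14, 3.14, 3.14].

## Interface

Orientations are given as a unit quaternion [x, y, z, w].
In Python, from plant import r, cams, models gives the robot as it stands. The module is installed in compiled form; this text tells all that it offers.
- The arm moves only by the tool jog_arm, never from a script. Its arguments are lists of equal length, an entry for each row: "turn": the turn, a rotation vector about the tool's x, y, z in rad, a list of three; "translation": the shift along the tool's x, y, z in m, a list of three; "grip": the closure, from 0 (fully open) to 1 (shut). In form: {"turn": [[ax, ay, az], ...], "translation": [[tx, ty, tz], ...], "grip": [grip, ...]}. A call has 1 to 20 rows; each row is the pose to reach, as a shift and turn from the pose commanded when the call began, along the tool's axes at that moment; what a row does not reach only later rows make up. A row lasts 1/8 s, in which the tool goes at most 62.5 mm and 10.7 degrees, less where a joint would pass 70% of its speed; a pose out of reach is approached as far as the arm can. A call with a gripper value outside its range is refused whole. The fingers move at their own pace and stop on an object; "force" is the grip in N (left out, the last holds). Time passes only in rows, so rows that repeat a pose let the fingers close. It gives the time, the measured TCP pose, the force, the opening and the grip force at its end, in the units of the state.
- r.get_state(): the state, without advancing time (a new reading comes with each control period).
- cams.snapshot(name): name is "scene" or "top"; returns the picture (420x560x3 uint8, red, green, blue); there is no depth.
- cams.camera_params(name): a dict with "fx", "fy", "cx", "cy" (pixels), "eye" and "orientation" of the camera in the world. Camera axes: x right, y up, looking along -z (the intrinsics and any distortion apply to the point x, -y, -z); pixel columns grow to the right and rows downward; lengths in m; the calibration is good to about 2 mm. A picture is of the moment at which its call begins. camera_params takes no time and is no camera call.
- r.finish_job(): hands the job in; it is judged then, once.
Trained networks look in the newest picture that a camera, given by its name, has taken for a name from the list of things; names that differ only in an ending like _2 or _b are one class to them, and where a whole thing is asked for, a point or a joint stands for the part that bears it (a point fixed in the world has none). Each returns a list of dicts, best first, with "p" (0 to 1); they miss things now and then, are a little off and sometimes report something else, mostly with a low value. They report only what shows in the picture. A call takes as long as a camera call. They do not tell look-alikes from the thing itself.
- models.find_in(camera, name): "position" ([x, y, z] in m, in world coordinates, good to about 4 mm: the middle of the surface that is visible of it).
- models.masks_of(camera, name): "pixels" (420x560 bool, what is visible of it).
- models.place_of(camera, name): "position" ([x, y, z] in m, in world coordinates, good to about 4 mm: a listed point, or the origin of a listed thing).
The state is a dict: "clock": time; "q": joint angles; "qd": joint speeds; "joint_torque": joint torques, N m; "tool_pos": TCP position; "eef_rot": TCP orientation; "contact_force": force on the tool from outside, world axes, zero at the start; "moment": the same for the moment, N m; "opening": opening from 0.0 (shut) to 1.0 (fully open); "finger_force": force on a finger pad.
Only numpy, scipy, OpenCV 4.12 (cv2) and the standard library are available. Lean on these libraries where they do the work, as an engineer would, in place of code of your own. Each camera call takes 0.05 s, during which the arm holds its last target. There are 200 camera calls.

## Task

A dead cell is jammed in the torch barrel that is clamped in the vice. Take the wooden dowel, push the cell right through the barrel so that it comes out of the head end into the tray, then draw the dowel out again and lay it down flat on the worktop, leaving the jar, the torch's head and its tail cap where they stand.

Things in the scene. Friction and masses are not known exactly. Their poses are not given: they have to be found in the camera images.
- vice: Drill-press vice on a 45 mm timber riser, both bolted to the worktop, the bare torch barrel clamped level in its jaws. Origin on the worktop below the barrel's middle. Barrel along its y: tail mouth y = +62.5 mm, head mouth -62.5 mm; pushing goes along -y. Jaws y -50 to +50, tops 121 mm high; in x it spans -165 (T-bar, to 115 mm high) to +100 mm. Beyond |y| = 50 mm is only the barrel.
- barrel_tail (a point): Centre of the barrel's open tail mouth, on the bore axis, 103 mm above the worktop: the dowel goes in here. Axes as the vice's. The barrel is a plain plastic tube 125 mm long, 40 mm outside and 35 mm inside diameter, open at both ends; a slide switch stands 7 mm proud on its top.
- barrel_head (a point): Centre of the barrel's open head mouth, on the same axis at the same height, 125 mm from the tail mouth; it overhangs the tray, whose rim is 43 mm below the barrel's underside. Axes as the vice's.
- cell: Dead D cell, 33 mm thick, 61.5 mm long, about 140 g; origin at its middle, its y axis along its length, nub end (-y) to the head. Starts inside the barrel, rear face 13 to 40 mm in from the tail mouth, held by a sprung strip in the bore's top: about 6 to 12 N move it. Once over half out it tips out of the head mouth into the tray, at the latest when the dowel's end is level with the mouth.
- tray: Loose open grey plastic tray, 400 g, standing on the worktop under and beyond the head mouth. Origin at the centre of its underside; outside 130 mm along its x, 160 mm along its y, 40 mm high, walls and floor 3 mm thick. Set square to the vice.
- dowel: Plain round beech dowel, 18 mm in diameter, 340 mm long, 60 g, lying on the worktop. Origin at its middle on its centre line (9 mm above the worktop as it lies); its x axis runs along its length. Both ends are alike.
- dowel_end_a (a point): Centre of the dowel's end face at its +x end, 170 mm from its origin.
- dowel_end_b (a point): Centre of the dowel's end face at its -x end, 170 mm from its origin.
- torch_head: The torch's plastic head, a flared bell standing on its lens end, 62 mm wide and 62 mm high; origin at the centre of its underside. Bystander.
- tail_cap: The torch's screw tail cap, 43 mm wide, 22 mm high, contact spring up; origin at the centre of its underside. Bystander.
- jar: Closed clear glass jar with a wire clamp lid, 90 mm wide, 130 mm high; origin at the centre of its underside. Bystander.
- crates: Two grey plastic crates stacked on the worktop, 200 mm along x, 300 mm along y and 205 mm high together, the top one open with three LED bulbs in it; fixed. Origin at the centre of the underside.
Not all that is in view belongs to the job. There is more than one size of the tray; the job needs the middle-sized.

How it is judged:
On the way, in this order (a step that is already met when the one before it is completed fails the run):
1. one end of the dowel is more than 40 mm inside the barrel from the tail and has pushed the cell more than 10 mm along (distance of cell from where it was at the start of the episode above 0.01 m and ((y of dowel_end_a in the frame of barrel_tail below -0.04 m and y of dowel_end_a in the frame of barrel_head above -0.03 m and x of dowel_end_a in the frame of barrel_tail between -0.0175 and 0.0175 m and z of dowel_end_a in the frame of barrel_tail between -0.0175 and 0.0175 m) or (y of dowel_end_b in the frame of barrel_tail below -0.04 m and y of dowel_end_b in the frame of barrel_head above -0.03 m and x of dowel_end_b in the frame of barrel_tail between -0.0175 and 0.0175 m and z of dowel_end_b in the frame of barrel_tail between -0.0175 and 0.0175 m))), for 0.1 s.
2. the cell has come out of the head end and is in the tray (x of cell in the frame of tray between -0.062 and 0.062 m and y of cell in the frame of tray between -0.077 and 0.077 m and z of cell in the frame of tray below 0.045 m), for 0.2 s.
At the end, for the whole second after the job is handed in: The cell rests in the tray (its middle inside the tray's walls and under 45 mm above the tray's underside); the dowel, released, is out of the barrel and rests flat on the worktop (centres of both ends under 20 mm above it) (all of step 2 and linear speed of each of cell, dowel below 0.03 m/s and height (world z) of each of dowel_end_a, dowel_end_b below 0.02 m); the robot touches nothing.
It fails at once if the jar is shifted by more than 30 mm (distance of jar from where it was at the start of the episode above 0.03 m).
It fails at once if the torch's head is shifted by more than 30 mm (distance of torch_head from where it was at the start of the episode above 0.03 m).
It fails at once if the tail cap is shifted by more than 30 mm (distance of tail_cap from where it was at the start of the episode above 0.03 m).
It also fails if it takes over 58 s, if anything falls off the work surface, if the arm or the gripper's body presses on something with over 40 N, if the wrist force passes 120 N, or if a joint passes its speed limit or range.

## Working session

There is one attempt and no reset: what is moved stays moved. The work goes in short steps, Python scripts to look and compute and a tool call to move; the robot and the scene stay as the last step left them, time stands still between calls to the robot, and variables do not carry over. Pictures are saved under pics/ and viewed, at most 10 in all, crops included, and the job is handed in when it is done.

Besides the shell and the picture viewer there is one more tool, called as name(argument=value, ...) on one line, values as JSON. jog_arm: Moves the arm, as the interface text tells. Its arguments: {"type":"object","properties":{"turn":{"type":"array"},"translation":{"type":"array"},"grip":{"type":"array"},"force":{"type":"number"}},"required":["turn","translation","grip"]}

```bash
mkdir -p pics
cat > h.py <<'E'
import numpy as np, cv2
from scipy.spatial.transform import Rotation as R
from plant import r, cams, models
def save(n,f,crop=None,s=1):
    im=cams.snapshot(n)
    if crop: a,b,c,d=crop; im=im[b:d,a:c]
    cv2.imwrite('pics/'+f,cv2.resize(im[:,:,::-1].copy(),None,fx=s,fy=s,interpolation=cv2.INTER_CUBIC)); return im
def proj(n,p):
    c=cams.camera_params(n); o=c['orientation']; Rm=R.from_quat(o) if np.size(o)==4 else R.from_matrix(o)
    q=Rm.inv().apply(np.atleast_2d(p)-c['eye']); x,y,z=q.T
    return np.c_[c['fx']*x/-z+c['cx'],c['fy']*-y/-z+c['cy']]
def ray(n,uv):
    c=cams.camera_params(n); o=c['orientation']; Rm=R.from_quat(o) if np.size(o)==4 else R.from_matrix(o)
    uv=np.atleast_2d(uv).astype(float)
    d=np.c_[(uv[:,0]-c['cx'])/c['fx'],-(uv[:,1]-c['cy'])/c['fy'],-np.ones(len(uv))]
    return np.array(c['eye']),Rm.apply(d)
def atz(n,uv,z):
    e,d=ray(n,uv); return e+d*((z-e[2])/d[:,2])[:,None]
E
python3 - <<'E'
from h import *
np.set_printoptions(precision=4,suppress=True)
a=save('scene','s0.png',s=1.4); b=save('top','t0.png',s=1.4)
for n in('scene','top'):
    print(n,cams.camera_params(n))
    for k in 'vice barrel_tail barrel_head tray dowel dowel_end_a dowel_end_b torch_head tail_cap jar crates'.split():
        print(k,[(np.round(x['position'],3).tolist(),round(x['p'],2),proj(n,x['position'])[0].round().tolist()) for x in models.place_of(n,k)][:4])
print(r.get_state())
E
```

```text
scene {'fx': 401.37856437960465, 'fy': 401.37856437960465, 'cx': 280.6233368858511, 'cy': 207.87265288930095, 'eye': array([1.0034, 0.5258, 0.9764]), 'orientation': array([0.1159, 0.3378, 0.8884, 0.2883])}
vice [([0.558, -0.011, -0.001], 0.78, [291.0, 253.0]), ([0.57, 0.054, 0.102], 0.58, [303.0, 249.0])]
barrel_tail [([0.57, 0.052, 0.102], 0.69, [303.0, 248.0])]
barrel_head [([0.547, -0.072, 0.102], 0.87, [283.0, 216.0])]
tray [([0.225, -0.287, -0.003], 0.97, [318.0, 160.0]), ([0.641, -0.337, -0.004], 0.66, [212.0, 200.0]), ([0.52, -0.142, -0.002], 0.55, [276.0, 220.0])]
dowel [([0.471, 0.263, 0.012], 0.95, [379.0, 302.0])]
dowel_end_a [([0.637, 0.222, 0.01], 0.86, [322.0, 326.0]), ([0.305, 0.303, 0.011], 0.83, [432.0, 282.0])]
dowel_end_b [([0.637, 0.222, 0.01], 0.86, [322.0, 326.0]), ([0.305, 0.303, 0.011], 0.83, [432.0, 282.0])]
torch_head [([0.56, -0.01, 0.001], 0.59, [291.0, 253.0]), ([0.724, 0.176, 0.001], 0.57, [284.0, 332.0])]
tail_cap [([0.719, 0.067, -0.0], 0.47, [261.0, 300.0])]
jar [([0.766, -0.075, -0.002], 0.77, [220.0, 273.0])]
crates [([0.437, -0.593, 0.0], 0.89, [22
[... 952 characters left out ...]
, 152.0])]
tail_cap [([0.721, 0.067, -0.003], 0.62, [230.0, 153.0])]
jar [([0.763, -0.078, 0.001], 0.72, [270.0, 142.0])]
crates [([0.438, -0.596, -0.003], 0.77, [415.0, 232.0])]
{'clock': 1.2, 'q': array([ 1.3338,  0.6891, -0.1946,  1.5653,  0.1573,  0.9025, -0.2151]), 'qd': array([ 0.0012,  0.0015, -0.0007, -0.0003,  0.0013,  0.0005, -0.0017]), 'joint_torque': array([  0.0007, -52.7489,  -1.2673, -15.3744,  -0.052 ,  -0.0009,
         0.0001]), 'tool_pos': array([ 0.1672, -0.6022,  0.2577]), 'eef_rot': array([0.9908, 0.135 , 0.    , 0.    ]), 'contact_force': array([-0.1003, -0.6582,  0.0775]), 'moment': array([ 0.0572, -0.0206,  0.0077]), 'finger_force': 0.0, 'opening': 0.998532182999657}
```

View pics/s0.png

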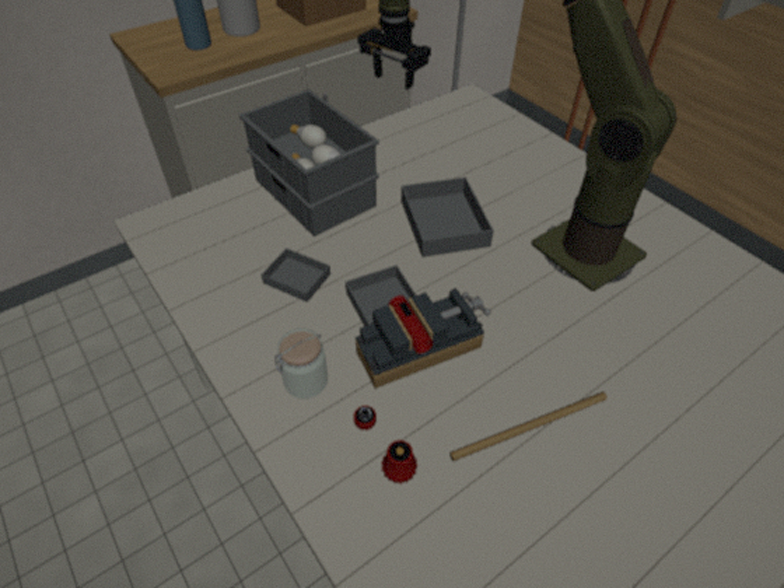

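View pics/t0.png

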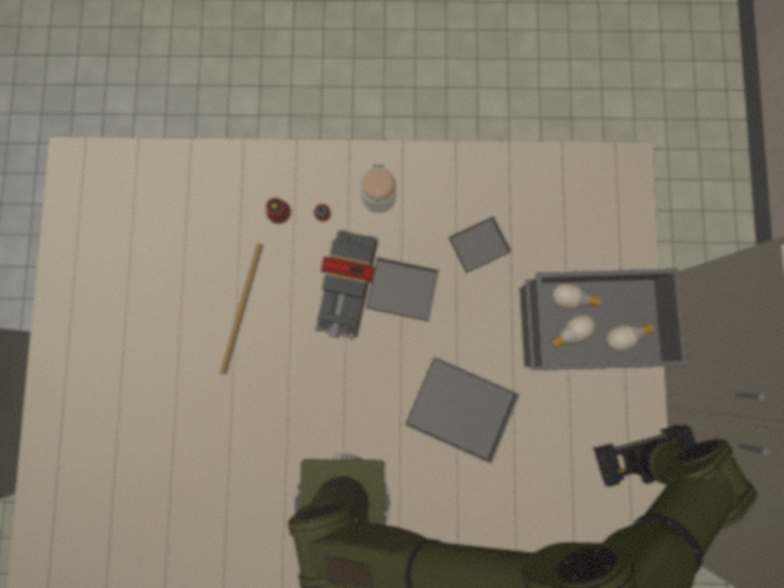

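The pictures show the dowel alone at top (173,220) and scene (379,302), and the red barrel in the vice at top (248,192). Three things could be taken for the tray, given as top pixels:
- **Small:** (341,176)
- **Middle, under the head mouth:** (286,207)
- **Large:** (328,292)

I choose the middle one. For the dowel there is no look-alike. The torch head is at (199,152), the tail cap at (230,153) and the jar at (270,142). I'll refine the dowel and barrel from the two views and check the choice in a crop.

```bash
cat >> h.py <<'E'
def plan(p,yaw,st=None):
    """shift and turn in tool axes to reach p, tool down, tool x at yaw (deg)"""
    st=st or r.get_state(); T=R.from_quat(st['eef_rot'])
    y=np.radians(yaw); G=R.from_matrix(np.c_[[np.cos(y),np.sin(y),0],[np.sin(y),-np.cos(y),0],[0,0,-1]])
    return T.inv().apply(np.array(p)-st['tool_pos']).round(4), (T.inv()*G).as_rotvec().round(4)
def tri(a,b):
    (e,d),(f,g)=ray('scene',a),ray('top',b); d,g=d[0],g[0]
    s=np.linalg.lstsq(np.c_[d,-g],f-e,rcond=None)[0]; return (e+s[0]*d+f+s[1]*g)/2, np.linalg.norm(e+s[0]*d-f-s[1]*g)
E
python3 - <<'E'
from h import *
np.set_printoptions(precision=4,suppress=True)
im=save('scene','c1.png',(190,140,470,350),2.8); cams.snapshot('top')
E={}
for n in('scene','top'):
    for k in('dowel','tray'):
      for m in models.masks_of(n,k)[:3]:
        v,u=np.nonzero(m['pixels']); P=atz(n,np.c_[u,v],.018 if k=='dowel' and 0 else .010)[:,:2].astype(np.float32)
        print(n,k,round(m['p'],2),cv2.minAreaRect(P),P.mean(0))
        if k=='dowel':
            q=np.c_[u,v].astype(float);c=q.mean(0);d=np.linalg.svd(q-c,full_matrices=0)[2][0];t=(q-c)@d
            e=[c+d*t.min(),c+d*t.max()]; E[n]=sorted(e,key=lambda z:-z[1] if n=='scene' else z[1])
            break
for i in(0,1): print('end',tri(E['scene'][i],E['top'][i]))
print('mid',tri((E['scene'][0]+E['scene'][1])/2,(E['top'][0]+E['top'][1])/2))
for k in('barrel_tail','barrel_head'):
    for n in('scene','top'):
        x=[models.place_of(n,k)[0]['position'] for _ in range(3)]; print(k,n,np.array(x))
print(plan([.2,-.55,.35],15.5),plan([.45,-.25,.35],90),plan([.472,.262,.15],167))
E
```

```text
scene dowel 0.55 ((0.4707909822463989, 0.26224860548973083), (0.023510459810495377, 0.3467213809490204), 76.07723236083984) [0.4783 0.2603]
scene tray 0.97 ((0.20972934365272522, -0.3101106882095337), (0.2885069251060486, 0.20498278737068176), 66.02879333496094) [ 0.2141 -0.303 ]
scene tray 0.81 ((0.6375336050987244, -0.3483504056930542), (0.12866368889808655, 0.1528511941432953), 25.933216094970703) [ 0.6379 -0.3466]
scene tray 0.56 ((0.511566162109375, -0.18094661831855774), (0.13638490438461304, 0.1486610323190689), 81.98929595947266) [ 0.5145 -0.1909]
top dowel 0.66 ((0.4740908145904541, 0.26452839374542236), (0.019161352887749672, 0.33047202229499817), 76.47886657714844) [0.4741 0.2639]
top tray 0.69 ((0.6443047523498535, -0.3378857374191284), (0.10718068480491638, 0.13491111993789673), 26.043886184692383) [ 0.6435 -0.3376]
top tray 0.67 ((0.5262598395347595, -0.14139094948768616), (0.1629735827445984, 0.13705486059188843), 78.34668731689453) [ 0.5259 -0.1432]
top tray 0.64 ((0.2285705953836441, -0.29139086604118347), (0.2331782728433609, 0.18694889545440674), 66.64839172363281) [ 0.2279 -0.2917]
end (array([0.6368, 0.2233, 0.0084]), np.float64(0.005663933210683875))
end (array([0.3117, 0.3026, 0.0197]), np.float64(0.005786350318288792))
mid (array([0.4741, 0.2623, 0.0072]), np.float64(0.007279550207941218))Traceback (most recent call last):
  File "<stdin>", line 18, in <module>
IndexError: list index out of range
```

View pics/c1.png

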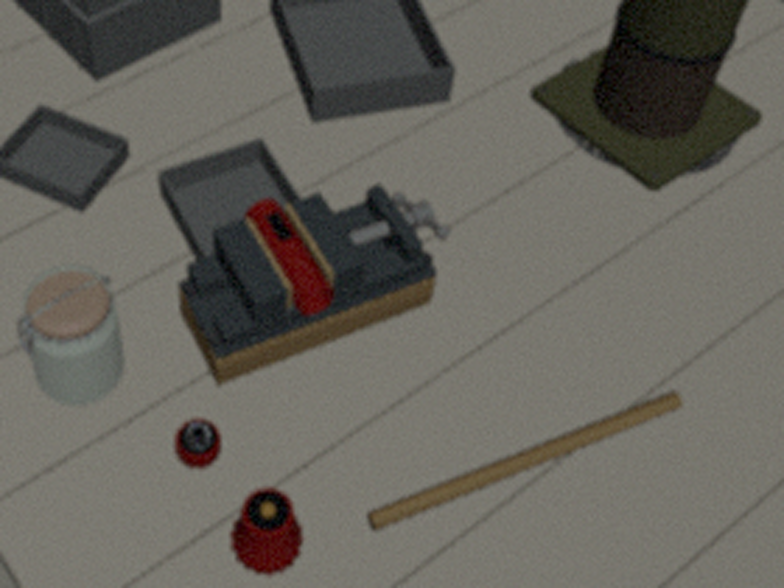

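The crop confirms it: the dowel lies clear, and the middle tray (measured about 163 x 137 mm) sits under the head mouth. The barrel's tail mouth faces the dowel side.

Run:
```python
from h import *
for n in('scene','top'):
    cams.snapshot(n)
    for k in('barrel_tail','barrel_head'):
        print(n,k,[np.round(y['position'],4).tolist() for _ in range(3) for y in models.place_of(n,k)[:1]])
for p,y in(([.2,-.5,.36],30),([.45,-.25,.36],90),([.472,.2625,.16],166.4)): print(plan(p,y))
```

```text
scene barrel_tail [[0.5704, 0.0519, 0.1041], [0.5704, 0.0519, 0.1041], [0.5704, 0.0519, 0.1041]]
scene barrel_head [[0.547, -0.0711, 0.1038], [0.547, -0.0711, 0.1038], [0.547, -0.0711, 0.1038]]
top barrel_tail [[0.5673, 0.0517, 0.1017], [0.5673, 0.0517, 0.1017], [0.5673, 0.0517, 0.1017]]
top barrel_head [[0.5393, -0.0721, 0.0985], [0.5393, -0.0721, 0.0985], [0.5393, -0.0721, 0.0985]]
(array([ 0.0589, -0.0897, -0.1023]), array([ 1.000e-04, -0.000e+00, -2.528e-01]))
(array([ 0.3667, -0.2638, -0.1023]), array([ 1.0e-04,  0.0e+00, -1.3e+00]))
(array([ 0.525 , -0.7517,  0.0977]), array([ 1.0000e-04,  1.0000e-04, -2.6335e+00]))
```

jog_arm(turn=[[0,0,0],[0,0,-0.1],[0,0,-0.25],[0,0,-0.4],[0,0,-0.55],[0,0,-0.7],[0,0,-0.85],[0,0,-1.0],[0,0,-1.15],[0,0,-1.3],[0,0,-1.45],[0,0,-1.6],[0,0,-1.75],[0,0,-1.9],[0,0,-2.05],[0,0,-2.2],[0,0,-2.35],[0,0,-2.5],[0,0,-2.634],[0,0,-2.634]], translation=[[0.01,-0.02,-0.04],[0.03,-0.05,-0.08],[0.06,-0.09,-0.1],[0.1,-0.11,-0.1],[0.15,-0.14,-0.1],[0.2,-0.165,-0.1],[0.25,-0.195,-0.1],[0.3,-0.225,-0.1],[0.34,-0.25,-0.1],[0.37,-0.28,-0.1],[0.39,-0.33,-0.1],[0.41,-0.38,-0.1],[0.43,-0.43,-0.1],[0.45,-0.48,-0.1],[0.465,-0.53,-0.1],[0.48,-0.59,-0.08],[0.495,-0.64,-0.03],[0.51,-0.7,0.02],[0.525,-0.752,0.08],[0.525,-0.752,0.098]], grip=[0,0,0,0,0,0,0,0,0,0,0,0,0,0,0,0,0,0,0,0], force=50)

```text
clock: 4.75
tool_pos: [0.4723, 0.2653, 0.1586]
eef_rot: [0.117, 0.993, 0.001, 0.001]
contact_force: [1.1, -0.3, 0.4]
opening: 1.003
finger_force: 0.0
```

jog_arm(turn=[[0,0,0],[0,0,0],[0,0,0],[0,0,0],[0,0,0],[0,0,0],[0,0,0],[0,0,0],[0,0,0],[0,0,0],[0,0,0],[0,0,0]], translation=[[0,0,0.04],[0,0,0.08],[0,0,0.11],[0,0,0.13],[0,0,0.137],[0,0,0.137],[0,0,0.137],[0,0,0.137],[0,0,0.137],[0,0,0.137],[0,0,0.137],[0,0,0.137]], grip=[0,0,0,0,0,0,1,1,1,1,1,1])

```text
clock: 6.25
tool_pos: [0.4719, 0.2628, 0.0227]
eef_rot: [0.118, 0.993, -0.0, 0.0]
contact_force: [0.1, -0.3, -0.3]
opening: 0.346
finger_force: 0.0
```

jog_arm(turn=[[0,0,0],[0,0,0],[0,0,0],[0,0,0],[0,0,0]], translation=[[0,0,0],[0,0,0],[0,0,0],[0,0,0],[0,0,0]], grip=[1,1,1,1,1])

```text
clock: 6.88
tool_pos: [0.4719, 0.2628, 0.0227]
eef_rot: [0.118, 0.993, -0.0, 0.0]
contact_force: [0.7, 0.1, -0.9]
opening: 0.192
finger_force: 50.0
```

Run:
```python
from h import *
s=r.get_state(); print(s['opening'],s['finger_force'])
for p,y in(([.472,.2625,.15],166.4),([.607,.253,.15],79.1),([.607,.253,.116],79.1)): print(plan(p,y))
```

```text
0.19153291533752495 49.999823570251465
(array([-0.0002, -0.0003, -0.1273]), array([-0.0001,  0.    ,  0.0007]))
(array([-0.1336,  0.0222, -0.1273]), array([-1.0000e-04,  1.0000e-04,  1.5243e+00]))
(array([-0.1336,  0.0222, -0.0933]), array([-1.0000e-04,  1.0000e-04,  1.5243e+00]))
```

jog_arm(turn=[[0,0,0],[0,0,0],[0,0,0],[0,0,0.1],[0,0,0.25],[0,0,0.4],[0,0,0.55],[0,0,0.7],[0,0,0.85],[0,0,1.0],[0,0,1.15],[0,0,1.3],[0,0,1.42],[0,0,1.524],[0,0,1.524],[0,0,1.524],[0,0,1.524]], translation=[[0,0,-0.03],[0,0,-0.08],[0,0,-0.12],[-0.01,0.002,-0.13],[-0.025,0.004,-0.13],[-0.04,0.006,-0.13],[-0.055,0.009,-0.13],[-0.07,0.012,-0.13],[-0.085,0.014,-0.13],[-0.1,0.016,-0.13],[-0.115,0.018,-0.13],[-0.125,0.02,-0.13],[-0.13,0.022,-0.13],[-0.1335,0.022,-0.13],[-0.1335,0.022,-0.11],[-0.1335,0.022,-0.094],[-0.1335,0.022,-0.094]], grip=[1,1,1,1,1,1,1,1,1,1,1,1,1,1,1,1,1])

```text
clock: 9.0
tool_pos: [0.6051, 0.252, 0.1141]
eef_rot: [0.771, 0.637, -0.002, -0.001]
contact_force: [0.9, 0.7, -0.9]
opening: 0.187
finger_force: 50.0
```

Run:
```python
from h import *
s=r.get_state(); print(s['tool_pos'],s['eef_rot'],s['opening'])
save('scene','s2.png',(220,180,420,380),2.9)
save('top','t2.png',(150,130,310,250),4)
for n in('scene','top'):
    for k in('dowel','dowel_end_a','barrel_tail','barrel_head'):
        print(n,k,[(np.round(y['position'],4).tolist(),round(y['p'],2)) for y in models.place_of(n,k)[:2]])
```

```text
[0.60509397 0.25200426 0.11409554] [ 7.70541226e-01  6.37385146e-01 -2.46522972e-03 -5.62375351e-04] 0.18694323806065563
scene dowel [([0.6019, 0.2516, 0.1019], 0.6)]
scene dowel_end_a [([0.5722, 0.0828, 0.0975], 0.87), ([0.6339, 0.4183, 0.1012], 0.7)]
scene barrel_tail [([0.5709, 0.0504, 0.1029], 0.87)]
scene barrel_head [([0.5451, -0.0727, 0.1036], 0.61)]
top dowel []
top dowel_end_a [([0.6405, 0.4168, 0.1001], 0.75), ([0.5737, 0.0864, 0.0998], 0.7)]
top barrel_tail [([0.5696, 0.0497, 0.1017], 0.67)]
top barrel_head [([0.543, -0.0745, 0.099], 0.73)]
```

View pics/s2.png

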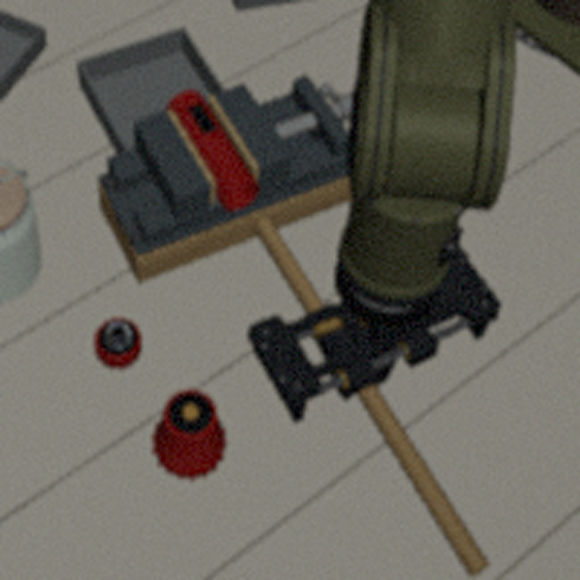

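View pics/t2.png

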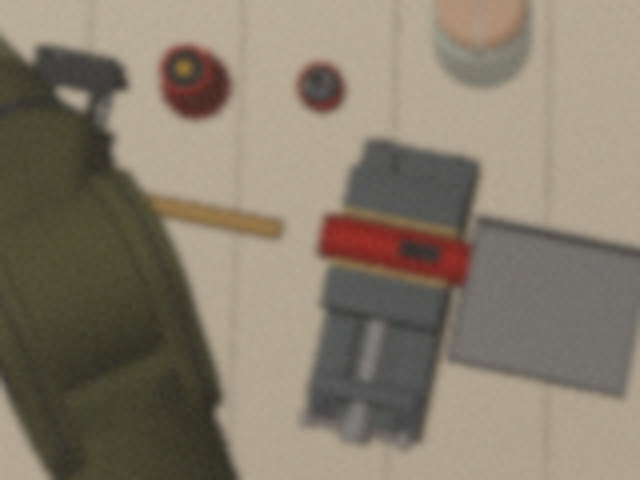

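The lead end is about 35 mm short of the tail mouth and nearly in line (scene crop: end at (263,222), mouth at (240,195)). The bystanders haven't moved. Now a small alignment.

jog_arm(turn=[[0,0,0.013],[0,0,0.013],[0,0,0.013]], translation=[[0,0.003,0],[0,0.003,0],[0,0.003,0]], grip=[1,1,1])

```text
clock: 9.88
tool_pos: [0.6098, 0.2523, 0.1166]
eef_rot: [0.775, 0.632, -0.0, 0.0]
contact_force: [-0.3, 0.2, -1.6]
opening: 0.19
finger_force: 50.0
```

Run:
```python
from h import *
s=r.get_state(); print(s['tool_pos'],np.degrees(R.from_quat(s['eef_rot']).as_matrix()[:,0]))
t=np.array([.5695,.051,.116]);u=np.array([.201,.980,0])
for L in(.205,.15,.09,.04): print(plan(t+L*u,78.4))
```

```text
[0.60979932 0.25225936 0.11664069] [ 1.15524015e+01  5.61190547e+01 -8.25073513e-03]
(array([-0.0002,  0.001 ,  0.0006]), array([-0.    ,  0.0001, -0.0006]))
(array([-0.0552,  0.001 ,  0.0006]), array([-0.    ,  0.0001, -0.0006]))
(array([-0.1152,  0.001 ,  0.0007]), array([-0.    ,  0.0001, -0.0006]))
(array([-0.1652,  0.0011,  0.0007]), array([-0.    ,  0.0001, -0.0006]))
```

jog_arm(turn=[[0,0,0],[0,0,0],[0,0,0],[0,0,0],[0,0,0],[0,0,0],[0,0,0],[0,0,0],[0,0,0],[0,0,0],[0,0,0],[0,0,0]], translation=[[-0.01,0.001,0],[-0.02,0.001,0],[-0.03,0.001,0],[-0.04,0.001,0],[-0.05,0.001,0],[-0.06,0.001,0],[-0.07,0.001,0],[-0.08,0.001,0],[-0.09,0.001,0],[-0.1,0.001,0],[-0.1,0.001,0],[-0.1,0.001,0]], grip=[1,1,1,1,1,1,1,1,1,1,1,1])

```text
clock: 11.38
tool_pos: [0.5917, 0.1583, 0.1176]
eef_rot: [0.774, 0.633, 0.004, -0.002]
contact_force: [0.7, 6.6, -0.6]
opening: 0.189
finger_force: 50.0
```

Run:
```python
from h import *
s=r.get_state(); print(s['tool_pos'],s['contact_force'],s['moment'])
for n in('scene','top'):
    cams.snapshot(n)
    for k in('dowel_end_a','cell'):
        print(n,k,[(np.round(y['position'],4).tolist(),round(y['p'],2)) for y in models.place_of(n,k)[:2]])
```

```text
[0.59167161 0.15828223 0.1176495 ] [ 0.65629917  6.63631966 -0.64410318] [ 1.22973353 -0.35640332  0.02858274]
scene dowel_end_a [([0.6213, 0.3232, 0.1076], 0.96)]
scene cell [([0.5898, 0.1546, 0.1065], 0.48)]
top dowel_end_a [([0.6296, 0.3216, 0.1042], 0.6)]
top cell []
```

Force along the axis is 6.6 N and the dowel's end is about 60 mm inside, so the cell is moving. Pushing on.

jog_arm(turn=[[0,0,0],[0,0,0],[0,0,0],[0,0,0],[0,0,0],[0,0,0],[0,0,0],[0,0,0],[0,0,0],[0,0,0],[0,0,0],[0,0,0]], translation=[[-0.01,0,0],[-0.02,0,0],[-0.03,0,0],[-0.036,0,0],[-0.042,0,0],[-0.048,0,0],[-0.054,0,0],[-0.06,0,0],[-0.066,0,0],[-0.07,0,0],[-0.07,0,0],[-0.07,0,0]], grip=[1,1,1,1,1,1,1,1,1,1,1,1])

```text
clock: 13.18
tool_pos: [0.5766, 0.0859, 0.1168]
eef_rot: [0.775, 0.632, 0.0, -0.0]
contact_force: [0.1, 0.3, -0.8]
opening: 0.189
finger_force: 50.0
```

Run:
```python
from h import *
s=r.get_state(); print(s['tool_pos'],s['contact_force'],s['moment'])
for n in('scene','top'):
    save(n,n+'4.png',(200,140,400,290) if n=='scene' else (190,130,350,250),4)
    for k in('dowel_end_a','cell','tray'):
        print(n,k,[(np.round(y['position'],4).tolist(),round(y['p'],2)) for y in models.place_of(n,k)[:3]])
```

```text
[0.57656291 0.08589522 0.11675619] [ 0.11000791  0.25129979 -0.78377431] [-0.04440405 -0.05650064 -0.00490065]
scene dowel_end_a [([0.6074, 0.2509, 0.1046], 0.98), ([0.4361, -0.5931, -0.0026], 0.62), ([0.5575, -0.0083, -0.0013], 0.28)]
scene cell [([0.5375, -0.1022, 0.0353], 0.6)]
scene tray [([0.6418, -0.3362, 0.001], 0.93), ([0.5211, -0.1424, -0.0003], 0.62)]
top dowel_end_a [([0.6151, 0.2507, 0.1009], 0.66)]
top cell [([0.546, -0.0959, 0.0342], 0.62)]
top tray [([0.2276, -0.2866, -0.0], 0.91), ([0.5253, -0.1398, 0.0026], 0.88), ([0.6424, -0.3373, -0.0013], 0.85)]
```

View pics/top4.png

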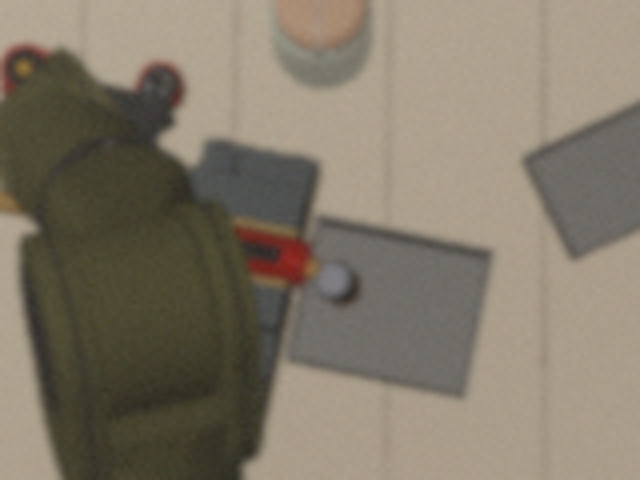

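The cell stands upright in the tray, at top crop (337,282), clear of the barrel. Now I draw the dowel out, shift it sideways away from the torch head, and lower it.

jog_arm(turn=[[0,0,0],[0,0,0],[0,0,0],[0,0,0],[0,0,0],[0,0,0],[0,0,0],[0,0,0],[0,0,0],[0,0,0],[0,0,0],[0,0,0],[0,0,0],[0,0,0],[0,0,0],[0,0,0],[0,0,0],[0,0,0],[0,0,0],[0,0,0]], translation=[[0.01,0,0],[0.03,0,0],[0.05,0,0],[0.07,0,0],[0.09,0,0],[0.11,0,0],[0.13,0,0],[0.15,0,0],[0.17,0,0],[0.185,0,0],[0.195,0,0],[0.2,-0.03,0],[0.2,-0.06,0],[0.2,-0.07,0.02],[0.2,-0.07,0.045],[0.2,-0.07,0.065],[0.2,-0.07,0.08],[0.2,-0.07,0.088],[0.2,-0.07,0.093],[0.2,-0.07,0.093]], grip=[1,1,1,1,1,1,1,1,1,1,1,1,1,1,1,1,1,1,1,1])

```text
clock: 16.08
tool_pos: [0.5484, 0.2956, 0.0237]
eef_rot: [0.775, 0.632, 0.0, 0.0]
contact_force: [-0.9, -0.2, -0.6]
opening: 0.186
finger_force: 50.0
```

Run:
```python
from h import *
s=r.get_state(); print(s['tool_pos'],s['contact_force'],s['moment'])
for n in('scene','top'):
    cams.snapshot(n)
    for k in('dowel_end_a','cell'):
        print(n,k,[(np.round(y['position'],4).tolist(),round(y['p'],2)) for y in models.place_of(n,k)[:3]])
```

```text
[0.54837612 0.29564787 0.023727  ] [-0.89581371 -0.18088705 -0.64373877] [-0.00299578 -0.07253461 -0.0446739 ]
scene dowel_end_a [([0.5777, 0.46, 0.0131], 0.95), ([0.5123, 0.1288, 0.0084], 0.86)]
scene cell []
top dowel_end_a [([0.5131, 0.1299, 0.0056], 0.57), ([0.5392, -0.0742, 0.0996], 0.56)]
top cell []
```

Nearly on the table; lower 1 mm, release, wait, and rise.

jog_arm(turn=[[0,0,0],[0,0,0],[0,0,0],[0,0,0],[0,0,0],[0,0,0],[0,0,0],[0,0,0],[0,0,0],[0,0,0],[0,0,0],[0,0,0],[0,0,0],[0,0,0],[0,0,0],[0,0,0]], translation=[[0,0,0.001],[0,0,0.001],[0,0,0.001],[0,0,0.001],[0,0,0.001],[0,0,0.001],[0,0,0.001],[0,0,-0.01],[0,0,-0.03],[0,0,-0.06],[0,0,-0.1],[0,0,-0.14],[0,0,-0.18],[0,0,-0.2],[0,0,-0.2],[0,0,-0.2]], grip=[1,0.6,0.6,0.6,0.6,0.6,0.6,0.6,0.6,0.6,0.6,0.6,0.6,0.6,0.6,0.6])

```text
clock: 18.38
tool_pos: [0.5478, 0.2951, 0.2234]
eef_rot: [0.775, 0.632, -0.001, 0.0]
contact_force: [0.2, -0.1, 0.1]
opening: 0.403
finger_force: 0.0
```

Run:
```python
from h import *
s=r.get_state(); print(s['tool_pos'],s['contact_force'],s['opening'])
save('scene','s6.png',s=1.4)
for n in('scene','top'):
    cams.snapshot(n)
    for k in('dowel_end_a','cell','tray','jar','torch_head','tail_cap'):
        print(n,k,[(np.round(y['position'],4).tolist(),round(y['p'],2)) for y in models.place_of(n,k)[:3]])
```

```text
[0.54780567 0.29511812 0.22343021] [ 0.15519046 -0.12031251  0.12073848] 0.40267473391638803
scene dowel_end_a [([0.5133, 0.1272, 0.0093], 0.92), ([0.5816, 0.4608, 0.0094], 0.86)]
scene cell [([0.5347, -0.0984, 0.0338], 0.45)]
scene tray [([0.6432, -0.3383, -0.0023], 0.97), ([0.2274, -0.2859, -0.0], 0.74), ([0.5196, -0.141, -0.0028], 0.67)]
scene jar []
scene torch_head [([0.7269, 0.1792, -0.001], 0.65), ([0.5133, 0.1278, 0.0087], 0.64)]
scene tail_cap [([0.7222, 0.0674, -0.0019], 0.79)]
top dowel_end_a [([0.5145, 0.1305, 0.0058], 0.83)]
top cell [([0.5474, -0.0984, 0.0373], 0.43)]
top tray [([0.6389, -0.3388, -0.0009], 0.92), ([0.2262, -0.2876, 0.0012], 0.68), ([0.525, -0.1405, 0.004], 0.59)]
top jar [([0.7656, -0.0792, -0.0022], 0.76)]
top torch_head [([0.7237, 0.1792, 0.0019], 0.58)]
top tail_cap [([0.7204, 0.066, -0.0007], 0.71)]
```

View pics/s6.png

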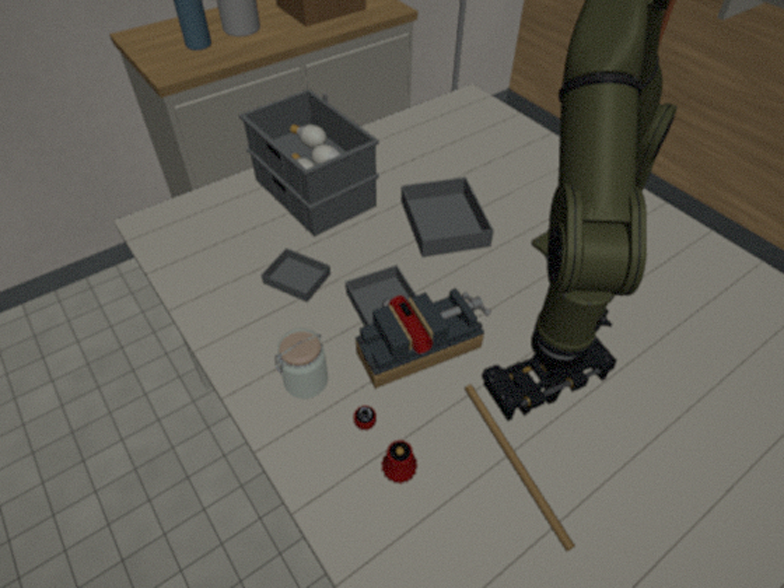

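The dowel lies flat, running from (470,388) to (570,547), and is released. The cell is in the tray, the bystanders stand where they were, and the gripper is clear.

```bash
python3 -c "
from plant import r
print(r.finish_job())"
```

```text
the job is handed in; nothing more can be done
None
```

The job is handed in (no verdict came back): the last pictures show the cell in the middle-sized tray, the dowel out and flat on the worktop, the bystanders unmoved and the robot clear, at about 18 s of the 58 s.

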